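Hang a lipped bin on the louvered panel and seat its lug in the rail's notch

ROBOT

A 7-joint arm with a two-finger parallel gripper is mounted at the origin on the work surface. World frame = base frame: x ahead of the robot, y to its left, z up, the work surface at z = 0. Lengths are in m, angles in degrees, forces in N, time in s.
With the tool pointing down it reaches from about 0.4 to 0.875 m from the base axis. Payload 4.4 kg.
Tool frame: the origin (TCP) lies between the finger pads; the fingertips stand 25 mm ahead of it and the grasp point (between the pads) lies 6 mm ahead of it (r.tcp_to_tips is the distance from the TCP to the fingertips, in m); z points along the fingers, y is the direction in which the jaws open and shut (so a half turn about z gives the same grasp; the last joint's range is limited). The gripper opens to 85 mm and grips with 20 to 120 N. Pads are 22 mm wide; open, the fingers measure 114 mm over their backs; the gripper's body (76 mm by 85 mm) begins 54 mm behind the grasp point. The pads swing forward as they close: fully open they stand 13 mm farther back than shut.
Start: joints at [-77.567, 36.005, 2.206, 86.941, -1.547, 57.084, -1.146], TCP at [0.181, 0.624, 0.256] pointing down, gripper open.
Joint ranges: [-175.42, 175.42], [-21.48, 121.26], [-71.46, 75.88], [10.55, 141.38], [-63.04, 243.04], [13.31, 113.54], [-168.57, 168.57]. Speed limits (degrees/s): [147.25, 147.25, 180, 180, 180, 180, 180].

INTERFACE

Orientations are given as [roll, pitch, yaw] about the fixed x, y, z axes, in that order (R = Rz(yaw) Ry(pitch) Rx(roll)).
In Python, from plant import r gives the robot as it stands.
- The arm moves only by the tool apply_moves, never from a script. Its argument "rows" is a list of rows, each an object of numbers: "dx", "dy", "dz": the shift along the tool's x, y, z in mm; "ax", "ay", "az": the turn, a rotation vector about the tool's x, y, z in degrees. A call has 1 to 5 rows; each row shifts and turns the commanded pose from where the row before left it, along the tool's axes as they then stand; what a row does not reach is not made up. A row lasts 1/12 s, in which the tool goes at most 41.7 mm and 7.16 degrees, less where a joint would pass 70% of its speed; a pose out of reach is approached as far as the arm can. A call is refused whole if a number of a shift passes 41.7 or a number of a turn 7.16, either way. A call with a gripper value outside its range is refused whole. "jaw" is the finger opening in mm, from 0 to 85.4, set as the call begins (left out, the last holds). The fingers move at their own pace and stop on an object; "force" is the grip in N (left out, the last holds). Time passes only in rows, so rows that do not move let the fingers close. It gives the time, the measured TCP pose, the force and the opening at its end, in the units of the state.
- r.read_state(): the state, without advancing time (a new reading comes with each control period).
- r.read_camera(name): name is "scene" or "top" or "wrist"; returns a dict with "color" (420x560x3 uint8, blue, green, red), "vfov" (degrees; the focal length in pixels is half the picture's height over the tangent of half this angle, whatever the lens; pixels are square), "cx", "cy" (the principal point, pixels), "xyz" and "orientation" of the camera in the world. Camera axes: x right, y up, looking along -z (the intrinsics and any distortion apply to the point x, -y, -z); pixel columns grow to the right and rows downward; lengths in m; the calibration is good to about 2 mm. A picture is of the moment at which its call begins. There is no depth.
- r.sign_off(): hands the job in, once; it reports no verdict.
Trained networks look in the newest picture that a camera, given by its name, has taken for a name from the list of things; names that differ only in an ending like _2 or _b are one class to them, and where a whole thing is asked for, a point or a joint stands for the part that bears it (a point fixed in the world has none). Each returns a list of dicts, best first, with "conf" (0 to 1); they miss things now and then, are a little off and sometimes report something else, mostly with a low value. They report only what shows in the picture. A call takes as long as a camera call. They do not tell look-alikes from the thing itself.
- r.look_for(thing, camera): "uv" ([column, row] in pixels, amid what is visible of it).
- r.silhouettes(thing, camera): "pixels" (420x560 bool, what is visible of it) and "uv" ([column, row] in pixels, amid what is visible of it).
The state is a dict: "clock": time; "q": joint angles; "qd": joint speeds; "effort": joint torques, N m; "eef_pos": TCP position; "orientation": TCP orientation; "contact_force": force on the tool from outside, world axes, zero at the start; "ft_torque": the same for the moment, N m; "gripper_width": finger opening in m.
Only numpy, scipy, OpenCV 4.12 (cv2) and the standard library are available. Lean on these libraries where they do the work, as an engineer would, in place of code of your own. Each camera call takes 0.05 s, during which the arm holds its last target. There are 200 camera calls.

TASK

Hang the grey lipped bin on the steel rail along the top of the louvered panel: lift its back lip over the rail, let the lip down so that it hooks behind the rail, and move the bin along until the lug under its lip drops into the rail's notch and the lip lies fully down on the rail. Leave it hanging level and let go of it; leave the other things on the bench where they are, all standing as they were.

Things in the scene. Friction and masses are not known exactly. Their poses are not given: they have to be found in the camera images.
- bin: The lipped bin, grey plastic, empty, 0.2 to 0.38 kg: 95 deep (its x), 130 wide (its y), walls 94 high, walls and floor 4 thick. Origin: centre of its underside, z up. Its low front wall (60 high) looks to -x; its back wall, outer face at x = +47.5, carries the lip. Its side walls' outer faces are at y = -65 and +65.
- lip (a point): Middle of the lip's channel on the underside of its flange, at (52, 0, 94) mm on the bin. The flange is 100 wide in y, 6 thick (z 94 to 100) and reaches back to x = 60.5; from its back edge hangs a leg 4 thick (x 56.5 to 60.5, z 76 to 94). Between the back wall and the leg is a channel 9 wide, open downward, for the 4 mm rail.
- lug (a point): Middle of the underside of the lug, at (52, 0, 85) mm on the bin: a solid block 40 wide in y and 9 deep (z 85 to 94) that fills the middle of the lip's channel. It rides on the rail's top edge until it meets the notch and drops in.
- grip_bar (a point): Middle of the top of the bin's carrying bar, at (0, 0, 105) mm on the bin, nearly over the centre of mass. The bar runs along the bin's x (91 long), 12 thick in y, z 85 to 105: pinch it from above with fingers closing along the bin's y. On either side 55 mm are free, down to the bin's floor.
- panel: Louvered panel, blue sheet steel, 340 wide (its y), fixed to the bench, front to -x. Origin: on the bench under the middle of its width and of the rail's thickness, z up. Its sheet (x 18 to 22, top z = 118) stands 16 behind the rail. A lower louver, front face x = -5, z 60 to 84, steadies the bin's back. Two feet 12 high reach to x = -50. Plastic on steel: friction 0.5 to 0.7.
- rail_mid (a point): Rail's top edge at the middle of the panel, (0, 0, 145) mm in its frame. The rail: upright steel strip, x -2 to +2, 348 long, shifted sideways up to 45 either way. Its one notch, 48 wide in y, 12 deep, is centred anywhere from y = -45 to +45: find it by feel or sight. The lip point is at panel z = 154 while the lug rides on the rail; home it is at z = 145, about x = -2.5.
- rail_left (a point): A point on the rail's top edge at panel (0, +97, 145) mm. A bin hung with its lip point over here has its lug surely on the rail, beside the notch. Let go there, it hangs level and stays; a sideways push of some 3 to 13 N on a side wall high up and near its back slides it along. If it sticks on the way down into the notch, a light press (5 N) from above on the lip seats it.
- rail_right (a point): The same at the other end, panel (0, -97, 145) mm.
- tray: Bystander: plain grey tray without a lip or bar, 100 x 125, 55 high. Origin: centre of its underside.
- plate: Bystander: white ceramic plate, 136 across, 20 high. Origin: centre of its underside.
- figurine_a: Bystander: little painted doll, 42 across, 74 high. Origin: centre of its underside.
- figurine_b: Bystander: another such doll, 42 across, 74 high. Origin: centre of its underside.
- water_pot: Bystander: white cup, 72 across, 80 high. Origin: centre of its underside.
- brush_pot: Bystander: terracotta pot with brushes, 64 across, 215 high with the brushes. Origin: centre of its underside.
- brush: Bystander: flat brush lying on the bench, 170 long. Origin: on the underside at its middle.
There are look-alikes about, which are no part of the job. Leave any red look-alike of the bin alone.

How it is judged (in metres and radians):
At the end, for the whole second after the job is handed in: The bin hangs with its lug home in the notch: lip site within 4 mm of the rail top's height (145 mm), within 7 mm of the rail's middle and 58 mm of the panel's middle sideways; upright within 0.12 rad, square to the panel within 0.1 rad, at rest, let go of (z of lip in the frame of panel between 0.141 and 0.149 m and x of lip in the frame of panel between -0.007 and 0.007 m and y of lip in the frame of panel between -0.058 and 0.058 m and angle between bin's own z axis and vertical below 0.12 rad and angle between the y axis of bin and the y axis of panel, either way round below 0.1 rad and height (world z) of bin above 0.035 m and linear speed of bin below 0.02 m/s and angular speed of bin below 0.1 rad/s and contact force between bin and the fingers below 0.1 N); the robot touches nothing.
It fails at once if a bystander is shoved more than 30 mm or tipped over (distance of any of tray, plate, figurine_a, figurine_b, water_pot, brush_pot, brush from where it was at the start of the episode above 0.03 m or angle between any of tray, plate, figurine_a, figurine_b, water_pot, brush_pot's own z axis and vertical above 0.5 rad).
It also fails if it takes over 58 s, if anything falls off the work surface, if the arm or the gripper's body presses on something with over 40 N, if the wrist force passes 120 N, or if a joint passes its speed limit or range.

## Working session

There is one attempt and no reset: what is moved stays moved. The work goes in short steps, Python scripts to look and compute and a tool call to move; the robot and the scene stay as the last step left them, time stands still between calls to the robot, and variables do not carry over. Pictures are saved under pics/ and viewed, about 8 in all and at most 12, crops included, and the job is handed in when it is done.

Besides the shell and the picture viewer there is one more tool, called after "Request:" by a JSON object that holds its "fn" and its "kwargs", one argument or row to a line. apply_moves: Moves the arm, as the interface text tells. Its arguments: {"type":"object","properties":{"rows":{"type":"array","items":{"type":"object","properties":{"dx":{"type":"number"},"dy":{"type":"number"},"dz":{"type":"number"},"ax":{"type":"number"},"ay":{"type":"number"},"az":{"type":"number"}}}},"jaw":{"type":"number"},"force":{"type":"number"}},"required":["rows"]}

```bash
ls; mkdir -p pics
cat > h.py <<'E'
import numpy as np, cv2
from scipy.spatial.transform import Rotation as R
from plant import r
def cam(n):
    c=r.read_camera(n); c['R']=R.from_euler('xyz',c['orientation'],degrees=True).as_matrix()
    c['f']=c['color'].shape[0]/2/np.tan(np.radians(c['vfov'])/2); return c
def ray(c,uv):
    d=c['R']@np.array([(uv[0]-c['cx'])/c['f'],-(uv[1]-c['cy'])/c['f'],-1]); return d
def at_z(c,uv,z):
    d=ray(c,uv); p=np.array(c['xyz']); return p+d*(z-p[2])/d[2]
def proj(c,P):
    q=c['R'].T@(np.array(P)-np.array(c['xyz'])); return np.array([c['cx']+c['f']*q[0]/-q[2], c['cy']-c['f']*q[1]/-q[2]])
E
python3 - <<'E'
from h import *
ims=[]
for n in ['scene','top']:
    c=cam(n); cv2.imwrite(f'pics/{n}0.png',c['color']); print(n,{k:v for k,v in c.items() if k not in('color','R')})
    for t in ['bin','lip','lug','grip_bar','panel','rail_mid','rail_left','rail_right','tray','plate','figurine_a','water_pot','brush_pot','brush']:
        print(t,[(np.round(d['uv']).tolist(),round(d['conf'],2)) for d in r.look_for(t,n)])
E
```

```text
pics
scene {'vfov': 53.08505778437068, 'cx': 279.32975344188617, 'cy': 208.7418881680424, 'xyz': array([ 1.26952644, -0.48065123,  0.7941216 ]), 'orientation': array([50.82578927, -0.69289475, 58.34334884]), 'f': np.float64(420.4130671925819)}
bin [([260.0, 333.0], 0.78), ([109.0, 221.0], 0.77), ([178.0, 250.0], 0.71), ([170.0, 194.0], 0.67)]
lip [([169.0, 194.0], 0.79), ([180.0, 252.0], 0.75), ([106.0, 221.0], 0.7), ([260.0, 337.0], 0.57)]
lug [([261.0, 335.0], 0.9), ([182.0, 250.0], 0.86), ([106.0, 221.0], 0.86), ([172.0, 192.0], 0.86), ([185.0, 307.0], 0.25)]
grip_bar [([106.0, 220.0], 0.98), ([174.0, 194.0], 0.82), ([178.0, 253.0], 0.81), ([260.0, 334.0], 0.62)]
panel [([284.0, 246.0], 0.61)]
rail_mid [([283.0, 245.0], 0.94)]
rail_left [([416.0, 185.0], 0.74), ([283.0, 249.0], 0.59)]
rail_right [([283.0, 249.0], 0.77)]
tray []
plate [([266.0, 208.0], 0.67)]
figurine_a [([214.0, 215.0], 0.66), ([301.0, 184.0], 0.62), ([355.0, 173.0], 0.53), ([175.0, 251.0], 0.37)]
water_pot [([185.0, 308.0], 0.61), ([418.0, 183.0], 0.52)]
brush_pot [([101.0, 293.0], 0.68)]
brush [([418.0, 187.0], 
[... 432 characters left out ...]
0, 235.0], 0.88), ([358.0, 325.0], 0.87)]
lug [([358.0, 326.0], 0.97), ([429.0, 308.0], 0.96), ([382.0, 237.0], 0.94), ([359.0, 130.0], 0.8)]
grip_bar [([362.0, 129.0], 0.95), ([357.0, 325.0], 0.94), ([432.0, 308.0], 0.89), ([384.0, 238.0], 0.66)]
panel [([298.0, 192.0], 0.8)]
rail_mid [([294.0, 192.0], 0.94)]
rail_left [([165.0, 254.0], 0.21)]
rail_right [([302.0, 196.0], 0.89)]
tray [([167.0, 252.0], 0.55)]
plate [([281.0, 259.0], 0.59)]
figurine_a [([325.0, 275.0], 0.63), ([222.0, 273.0], 0.63), ([280.0, 259.0], 0.31)]
water_pot [([396.0, 177.0], 0.77)]
brush_pot [([453.0, 213.0], 0.79), ([380.0, 240.0], 0.51), ([293.0, 192.0], 0.51), ([224.0, 272.0], 0.22)]
brush [([222.0, 275.0], 0.53)]
```

View pics/scene0.png

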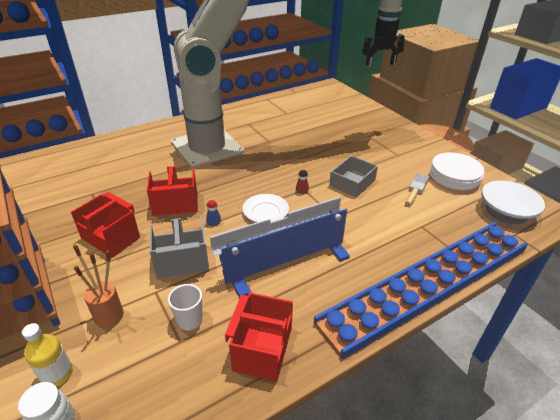

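View pics/top0.png

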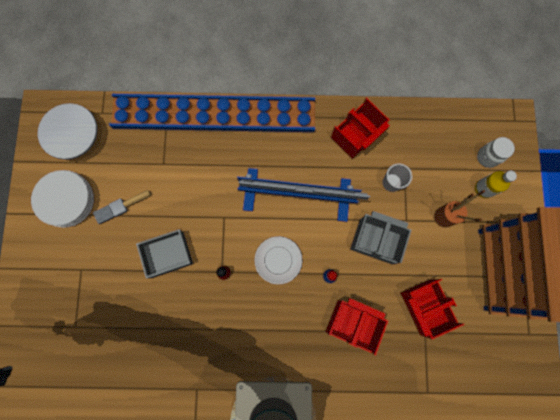

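The scene shows the grey bin at (180,250) and the panel at (285,240), with the rail on the robot's side. In the top view the bin is at (380,238), and the panel runs from (240,185) to (368,198). I'll zoom in on both.

Run:
```python
import cv2,numpy as np
t=cv2.imread('pics/top0.png')[165:275,230:420]; s=cv2.imread('pics/scene0.png')[190:300,145:355]
k=cv2.INTER_CUBIC
a=cv2.resize(t,None,fx=4,fy=4,interpolation=k)[:, :760]
cv2.imwrite('pics/zt.png',a)
cv2.imwrite('pics/zs.png',cv2.resize(s,None,fx=3.8,fy=3.8,interpolation=k))
```

```text
(no output)
```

View pics/zt.png

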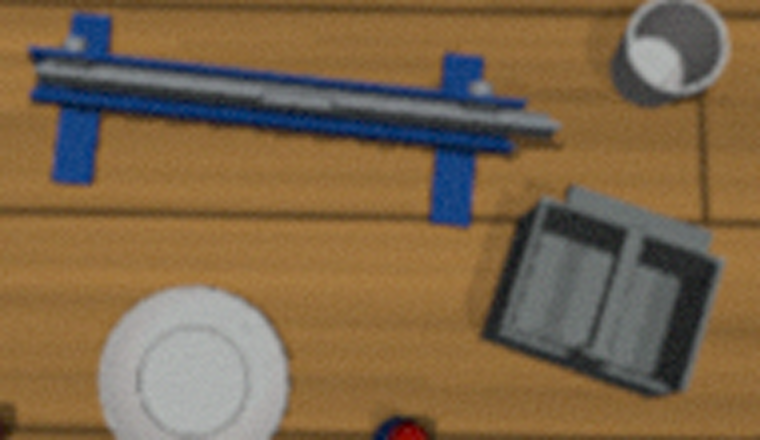

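View pics/zs.png

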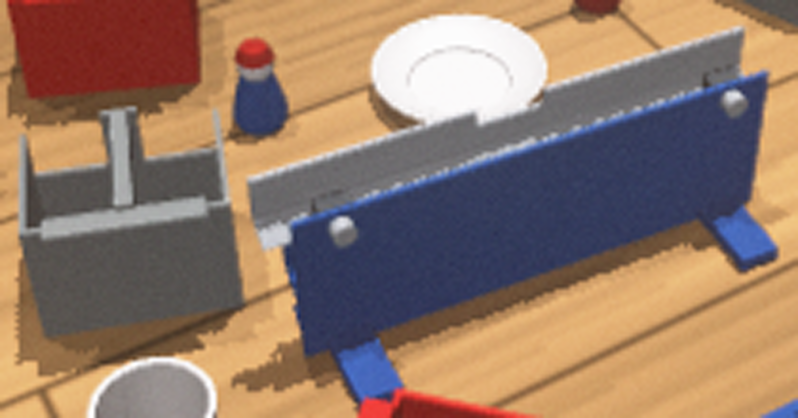

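The zooms show the bin's lip already facing the panel, and the notch left of the rail's middle as seen from the front. I'll fit the bin and panel poses to the corner pixels.

```bash
cat > fit.py <<'E'
from h import *
from scipy.optimize import least_squares
def W(p,L,s=1): # p: x,y(m),yaw(rad); L mm
    L=np.array(L,float)/1000; c,si=np.cos(p[2]),np.sin(p[2])
    return np.array([p[0]+c*L[0]-si*L[1],p[1]+si*L[0]+c*L[1],L[2]])
E
python3 - <<'E'
from fit import *
t=cam('top'); s=cam('scene')
T=lambda a,b:(230+a/4,165+b/4); S=lambda a,b:(145+a/3.8,190+b/3.8)
obs=[(t,T(573,187),(60.5,50,100)),(t,T(712,228),(60.5,-50,100)),(t,T(543,198),(47.5,65,94)),(t,T(721,262),(47.5,-65,94)),
(s,S(207,202),(60.5,50,100)),(s,S(42,222),(60.5,-50,100)),(s,S(243,305),(47.5,65,0)),(s,S(47,335),(47.5,-65,0)),(s,S(222,112),(-47.5,65,94)),(s,S(22,140),(-47.5,-65,94))]
f=lambda p:np.concatenate([proj(c,W(p,L))-uv for c,uv,L in obs])
o=least_squares(f,[0.4,-0.25,0],loss='soft_l1'); print('bin',o.x[:2],np.degrees(o.x[2]));print(np.round(o.fun.reshape(-1,2),1).tolist())
# panel: x,y,yaw,railshift,notch
def g(p):
    a=p[3]*1000; n=p[4]*1000
    ob=[(t,T(38,68),(0,174+a,145)),(t,T(555,125),(0,-174+a,145)),(t,T(33,50),(20,170,118)),(t,T(525,105),(20,-170,118)),
    (s,S(742,30),(0,174+a,145)),(s,S(250,178),(0,-174+a,145)),(s,S(767,73),(22,170,118)),(s,S(290,223),(22,-170,118)),
    (s,S(548,92),(0,24+n,145)),(s,S(473,113),(0,-24+n,145)),(t,T(262,95),(0,24+n,145)),(t,T(332,103),(0,-24+n,145))]
    return np.concatenate([proj(c,W(p,L))-uv for c,uv,L in ob])
q=least_squares(g,[0.5,0,0,0,0],loss='soft_l1'); print('panel',q.x[:2],np.degrees(q.x[2]),'shift,notch',q.x[3:]);print(np.round(q.fun.reshape(-1,2),1).tolist())
np.save('bin.npy',o.x);np.save('panel.npy',q.x)
st=r.read_state();print(st['clock'],st['eef_pos'],st['orientation'],st['gripper_width'])
for n,z in [('plate',.02),('figurine_a',.04),('water_pot',.08),('brush_pot',.1)]:
    for d in r.look_for(n,'top')[:2]: print(n,np.round(at_z(t,d['uv'],z),3))
print('grip',W(o.x,(0,0,105)))
E
```

```text
bin [ 0.49586297 -0.2875317 ] -19.692146185150513
[[-1.3, -1.3], [-1.2, 1.3], [-1.0, -1.2], [-0.3, -0.6], [-0.4, 2.7], [-0.7, 3.3], [0.1, -0.3], [-1.1, -0.6], [-0.8, -1.7], [-0.4, -2.6]]
panel [ 0.61731298 -0.05794061] -5.583144964450422 shift,notch [-0.01257035 -0.01406641]
[[-1.6, -0.7], [0.2, -0.1], [-1.6, -1.1], [-0.0, -0.8], [-0.1, -1.3], [-1.5, -0.3], [-0.3, -0.4], [-0.8, 0.5], [-2.2, -1.4], [-0.5, -1.4], [-0.7, -1.0], [-0.1, -1.0]]
1.6 [0.18133925 0.62420176 0.2563073 ] [ 1.79999977e+02 -2.07705826e-03  1.63799182e+02] 0.08527429618733781
plate [ 0.444 -0.005  0.02 ]
plate [ 0.635 -0.046  0.02 ]
figurine_a [ 0.395 -0.145  0.04 ]
figurine_a [0.398 0.141 0.04 ]
water_pot [ 0.663 -0.334  0.08 ]
water_pot [0.443 0.3   0.08 ]
brush_pot [ 0.567 -0.484  0.1  ]
grip [ 0.49586297 -0.2875317   0.105     ]
```

Request:
{"fn": "apply_moves", "kwargs": {
  "rows": [
    {"dx":-29.2,"dy":-24.4,"dz":-2.9},
    {"dx":-29.2,"dy":-24.4,"dz":-2.9},
    {"dx":-29.2,"dy":-24.4,"dz":-2.9},
    {"dx":-29.2,"dy":-24.4,"dz":-2.9},
    {"dx":-29.2,"dy":-24.4,"dz":-2.9}
  ],
  "jaw": 50,
  "force": 40
}}

```text
schema error: expected keys dx, dy, dz, ax, ay, az
```

Request:
{"fn": "apply_moves", "kwargs": {
  "rows": [
    {"dx":-29.2,"dy":-24.4,"dz":-2.9},
    {"dx":-29.2,"dy":-24.4,"dz":-2.9},
    {"dx":-29.2,"dy":-24.4,"dz":-2.9},
    {"dx":-29.2,"dy":-24.4,"dz":-2.9},
    {"dx":-29.2,"dy":-24.4,"dz":-2.9}
  ]
}}

```text
schema error: expected keys dx, dy, dz, ax, ay, az
```

Request:
{"fn": "apply_moves", "kwargs": {
  "rows": [
    {"dx":-29.2,"dy":-24.4,"dz":-2.9},
    {"dx":-29.2,"dy":-24.4,"dz":-2.9},
    {"dx":-29.2,"dy":-24.4,"dz":-2.9},
    {"dx":-29.2,"dy":-24.4,"dz":-2.9},
    {"dx":-29.2,"dy":-24.4,"dz":-2.9}
  ]
}}

```text
schema error: expected keys dx, dy, dz, ax, ay, az
```

Request:
{"fn": "apply_moves", "kwargs": {
  "rows": [
    {"dx":-29,"dy":-24,"dz":-3,"ax":0,"ay":0,"az":0},
    {"dx":-29,"dy":-24,"dz":-3,"ax":0,"ay":0,"az":0},
    {"dx":-29,"dy":-24,"dz":-3,"ax":0,"ay":0,"az":0},
    {"dx":-29,"dy":-24,"dz":-3,"ax":0,"ay":0,"az":0},
    {"dx":-29,"dy":-24,"dz":-3,"ax":0,"ay":0,"az":0}
  ],
  "jaw": 50,
  "force": 40
}}

```text
clock: 2.22
eef_pos: [0.2879, 0.467, 0.2715]
orientation: [180.0, 0.0, 163.8]
contact_force: [0.7, 0.7, -0.2]
gripper_width: 0.0496
```

Request:
{"fn": "apply_moves", "kwargs": {
  "rows": [
    {"dx":-29,"dy":-24,"dz":-3,"ax":0,"ay":0,"az":0},
    {"dx":-29,"dy":-24,"dz":-3,"ax":0,"ay":0,"az":0},
    {"dx":-29,"dy":-24,"dz":-3,"ax":0,"ay":0,"az":0},
    {"dx":-29,"dy":-24,"dz":-3,"ax":0,"ay":0,"az":0},
    {"dx":-29,"dy":-24,"dz":-3,"ax":0,"ay":0,"az":0}
  ]
}}

```text
clock: 2.63
eef_pos: [0.3937, 0.3113, 0.2867]
orientation: [180.0, 0.0, 163.8]
contact_force: [0.9, 0.8, 1.2]
gripper_width: 0.0499
```

Request:
{"fn": "apply_moves", "kwargs": {
  "rows": [
    {"dx":-29,"dy":-24,"dz":-3,"ax":0,"ay":0,"az":0},
    {"dx":-29,"dy":-24,"dz":-3,"ax":0,"ay":0,"az":0},
    {"dx":-29,"dy":-24,"dz":-3,"ax":0,"ay":0,"az":0},
    {"dx":-29,"dy":-24,"dz":-3,"ax":0,"ay":0,"az":0},
    {"dx":-29,"dy":-24,"dz":-3,"ax":0,"ay":0,"az":0}
  ]
}}

```text
clock: 3.05
eef_pos: [0.4995, 0.1555, 0.3018]
orientation: [180.0, 0.0, 163.8]
contact_force: [0.9, 1.3, 0.2]
gripper_width: 0.0498
```

Request:
{"fn": "apply_moves", "kwargs": {
  "rows": [
    {"dx":-11,"dy":-39,"dz":0,"ax":0,"ay":0,"az":0},
    {"dx":-11,"dy":-39,"dz":0,"ax":0,"ay":0,"az":0},
    {"dx":-11,"dy":-39,"dz":0,"ax":0,"ay":0,"az":0},
    {"dx":-11,"dy":-39,"dz":0,"ax":0,"ay":0,"az":0},
    {"dx":-11,"dy":-39,"dz":0,"ax":0,"ay":0,"az":0}
  ]
}}

```text
clock: 3.47
eef_pos: [0.4967, -0.0474, 0.3016]
orientation: [180.0, 0.0, 163.8]
contact_force: [0.5, 1.4, -0.8]
gripper_width: 0.0502
```

Request:
{"fn": "apply_moves", "kwargs": {
  "rows": [
    {"dx":-11,"dy":-39,"dz":0,"ax":0,"ay":0,"az":0},
    {"dx":-11,"dy":-39,"dz":0,"ax":0,"ay":0,"az":0},
    {"dx":-11,"dy":-39,"dz":0,"ax":0,"ay":0,"az":0},
    {"dx":-11,"dy":-39,"dz":0,"ax":0,"ay":0,"az":3},
    {"dx":0,"dy":0,"dz":0,"ax":0,"ay":0,"az":0}
  ]
}}

```text
clock: 3.88
eef_pos: [0.494, -0.2179, 0.3018]
orientation: [-179.6, 0.2, 160.0]
contact_force: [-0.7, -2.0, 0.1]
gripper_width: 0.05
```

Run:
```python
from fit import *
c=cam('wrist'); cv2.imwrite('pics/w1.png',c['color']); print(r.read_state()['eef_pos'],c['xyz'],c['orientation'])
b=np.load('bin.npy');p=np.load('panel.npy')
im=c['color'].copy()
for L in [(60.5,50,100),(60.5,-50,100),(47.5,65,94),(47.5,-65,94),(-45.5,0,105),(45.5,0,105),(-47.5,65,94),(-47.5,-65,94)]:
    u=proj(c,W(b,L)); print(L,np.round(u)); cv2.circle(im,tuple(int(v) for v in u),4,(0,255,0),1)
for L in [(0,-174+p[3]*1e3,145),(0,174+p[3]*1e3,145),(0,-24+p[4]*1e3,145),(0,24+p[4]*1e3,145)]:
    u=proj(c,W(p,L)); print(L,np.round(u)); cv2.circle(im,tuple(int(v) for v in u),4,(255,0,255),1)
cv2.imwrite('pics/w1o.png',im)
```

```text
[ 0.49460986 -0.21311602  0.30146878] [ 0.42077695 -0.18896602  0.4202919 ] [-17.7630148    0.41139653  69.9674741 ]
(60.5, 50, 100) [265. 260.]
(60.5, -50, 100) [183. 260.]
(47.5, 65, 94) [278. 248.]
(47.5, -65, 94) [172. 249.]
(-45.5, 0, 105) [218. 175.]
(45.5, 0, 105) [223. 251.]
(-47.5, 65, 94) [277. 171.]
(-47.5, -65, 94) [162. 171.]
(0, np.float64(-186.5703493442192), 145) [288. 297.]
(0, np.float64(161.4296506557808), 145) [628. 223.]
(0, np.float64(-38.06641279230587), 145) [425. 267.]
(0, np.float64(9.933587207694131), 145) [472. 257.]
```

View pics/w1o.png

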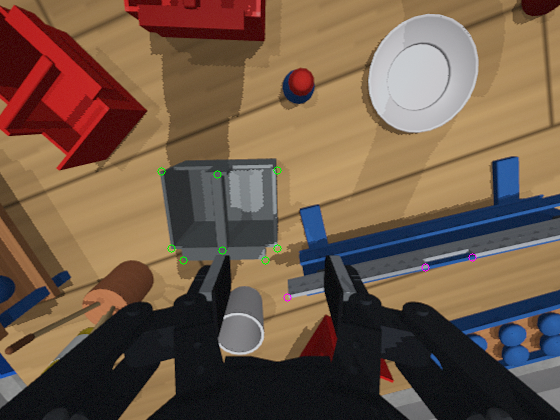

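The predicted points fall on the bin (corners near (172,249) and (278,248)) and on the rail and notch at (425,267)–(472,257). The poses agree, so I'll move over the bar.

Request:
{"fn": "apply_moves", "kwargs": {
  "rows": [
    {"dx":-9,"dy":-23,"dz":20,"ax":0,"ay":0,"az":0.5},
    {"dx":-9,"dy":-23,"dz":20,"ax":0,"ay":0,"az":0},
    {"dx":-8,"dy":-24,"dz":20,"ax":0,"ay":0,"az":0},
    {"dx":0,"dy":0,"dz":20,"ax":0,"ay":0,"az":0},
    {"dx":0,"dy":0,"dz":0,"ax":0,"ay":0,"az":0}
  ]
}}

```text
clock: 4.35
eef_pos: [0.4946, -0.2813, 0.2177]
orientation: [179.9, -0.4, 160.2]
contact_force: [-1.6, 1.3, 1.0]
gripper_width: 0.0501
```

Run:
```python
from fit import *
c=cam('wrist'); s=r.read_state(); print(s['eef_pos'],s['orientation'],s['contact_force'])
b=np.load('bin.npy')
im=c['color'].copy()
for L in [(60.5,50,100),(60.5,-50,100),(47.5,65,94),(47.5,-65,94),(-45.5,6,105),(45.5,6,105),(-45.5,-6,105),(45.5,-6,105),(-47.5,65,94),(-47.5,-65,94)]:
    u=proj(c,W(b,L)); print(L,np.round(u)); cv2.circle(im,tuple(int(v) for v in u),3,(0,255,0),1)
cv2.imwrite('pics/w2o.png',im)
```

```text
[ 0.49586316 -0.28045518  0.21954714] [179.90305272  -0.28012012 160.33273983] [-0.1542704   0.50026793  1.01053464]
(60.5, 50, 100) [324. 282.]
(60.5, -50, 100) [215. 283.]
(47.5, 65, 94) [340. 267.]
(47.5, -65, 94) [199. 267.]
(-45.5, 6, 105) [276. 168.]
(45.5, 6, 105) [276. 271.]
(-45.5, -6, 105) [261. 168.]
(45.5, -6, 105) [263. 271.]
(-47.5, 65, 94) [347. 163.]
(-47.5, -65, 94) [190. 164.]
```

View pics/w2o.png

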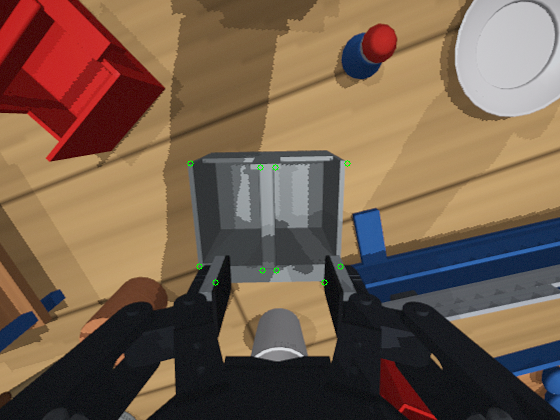

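The bar (columns 261–276) and the flange edge (row 282) match the prediction. I'll descend and grip.

Request:
{"fn": "apply_moves", "kwargs": {
  "rows": [
    {"dx":-3,"dy":-7,"dz":20,"ax":0,"ay":0,"az":0},
    {"dx":0,"dy":0,"dz":30,"ax":0,"ay":0,"az":0},
    {"dx":0,"dy":0,"dz":30,"ax":0,"ay":0,"az":0},
    {"dx":0,"dy":0,"dz":25,"ax":0,"ay":0,"az":0},
    {"dx":0,"dy":0,"dz":15,"ax":0,"ay":0,"az":0}
  ]
}}

```text
clock: 4.82
eef_pos: [0.4979, -0.2872, 0.1004]
orientation: [179.9, -0.1, 160.5]
contact_force: [0.0, -1.1, 0.1]
gripper_width: 0.0498
```

Request:
{"fn": "apply_moves", "kwargs": {
  "rows": [
    {"dx":0,"dy":0,"dz":0,"ax":0,"ay":0,"az":0},
    {"dx":0,"dy":0,"dz":0,"ax":0,"ay":0,"az":0},
    {"dx":0,"dy":0,"dz":0,"ax":0,"ay":0,"az":0},
    {"dx":0,"dy":0,"dz":0,"ax":0,"ay":0,"az":0},
    {"dx":0,"dy":0,"dz":0,"ax":0,"ay":0,"az":0}
  ],
  "jaw": 5,
  "force": 50
}}

```text
clock: 5.23
eef_pos: [0.4986, -0.2902, 0.1031]
orientation: [-180.0, 0.2, 160.3]
contact_force: [0.2, 1.0, 5.4]
gripper_width: 0.0111
```

Request:
{"fn": "apply_moves", "kwargs": {
  "rows": [
    {"dx":0,"dy":0,"dz":0,"ax":0,"ay":0,"az":0},
    {"dx":0,"dy":0,"dz":0,"ax":0,"ay":0,"az":0},
    {"dx":0,"dy":0,"dz":0,"ax":0,"ay":0,"az":0}
  ]
}}

```text
clock: 5.48
eef_pos: [0.4986, -0.2902, 0.1031]
orientation: [180.0, 0.2, 160.3]
contact_force: [-1.0, 0.5, 7.1]
gripper_width: 0.0111
```

Request:
{"fn": "apply_moves", "kwargs": {
  "rows": [
    {"dx":0,"dy":0,"dz":-10,"ax":0,"ay":0,"az":0},
    {"dx":4,"dy":0,"dz":-20,"ax":0,"ay":0,"az":0},
    {"dx":8,"dy":0,"dz":-25,"ax":0,"ay":0,"az":0},
    {"dx":8,"dy":0,"dz":-25,"ax":0,"ay":0,"az":0},
    {"dx":0,"dy":0,"dz":-10,"ax":0,"ay":0,"az":0}
  ]
}}

```text
clock: 5.9
eef_pos: [0.4778, -0.2834, 0.1946]
orientation: [-180.0, 0.1, 160.2]
contact_force: [1.0, -0.3, -2.3]
gripper_width: 0.0112
```

Request:
{"fn": "apply_moves", "kwargs": {
  "rows": [
    {"dx":0,"dy":0,"dz":0,"ax":0,"ay":0,"az":-3.5},
    {"dx":0,"dy":0,"dz":0,"ax":0,"ay":0,"az":-3.5},
    {"dx":0,"dy":0,"dz":0,"ax":0,"ay":0,"az":-3.5},
    {"dx":0,"dy":0,"dz":0,"ax":0,"ay":0,"az":-3.6},
    {"dx":0,"dy":0,"dz":0,"ax":0,"ay":0,"az":0}
  ]
}}

```text
clock: 6.32
eef_pos: [0.4785, -0.2831, 0.1912]
orientation: [180.0, -0.0, 174.5]
contact_force: [0.8, 0.3, -2.2]
gripper_width: 0.0112
```

Request:
{"fn": "apply_moves", "kwargs": {
  "rows": [
    {"dx":-4,"dy":30,"dz":0,"ax":0,"ay":0,"az":0},
    {"dx":-4,"dy":37,"dz":0,"ax":0,"ay":0,"az":0},
    {"dx":-4,"dy":37,"dz":0,"ax":0,"ay":0,"az":0},
    {"dx":-4,"dy":37,"dz":0,"ax":0,"ay":0,"az":0},
    {"dx":-4,"dy":37,"dz":0,"ax":0,"ay":0,"az":0}
  ]
}}

```text
clock: 6.73
eef_pos: [0.5159, -0.1063, 0.1912]
orientation: [180.0, -0.0, 174.2]
contact_force: [0.1, -0.6, -2.1]
gripper_width: 0.0111
```

Request:
{"fn": "apply_moves", "kwargs": {
  "rows": [
    {"dx":-4,"dy":30,"dz":0,"ax":0,"ay":0,"az":0},
    {"dx":-4,"dy":16,"dz":0,"ax":0,"ay":0,"az":0},
    {"dx":0,"dy":0,"dz":0,"ax":0,"ay":0,"az":0},
    {"dx":0,"dy":0,"dz":0,"ax":0,"ay":0,"az":0}
  ]
}}

```text
clock: 7.07
eef_pos: [0.5285, -0.0617, 0.1911]
orientation: [180.0, -0.0, 174.5]
contact_force: [0.6, -0.8, -2.1]
gripper_width: 0.0111
```

Run:
```python
from fit import *
s=r.read_state(); print(s['eef_pos'],s['orientation'],s['contact_force'])
p=np.load('panel.npy'); e=np.array(s['eef_pos']); yaw=np.radians(s['orientation'][2]-180)
# assumed bin pose
b=np.array([e[0]-.0034*np.cos(yaw),e[1]-.0034*np.sin(yaw),yaw]); zb=(e[2]-.1031)*1e3
P=[]
for n in ['wrist','scene']:
    c=cam(n); im=cv2.resize(c['color'],None,fx=2,fy=2,interpolation=cv2.INTER_CUBIC)
    def mk(q,Ls,col):
        for L in Ls:
            u=proj(c,W(q,L)); print(n,L,np.round(u,1)); cv2.circle(im,tuple(int(2*v+.5) for v in u),4,col,1)
    mk(b,[(60.5,50,100+zb),(60.5,-50,100+zb),(47.5,65,94+zb),(47.5,-65,94+zb),(-47.5,65,94+zb),(-47.5,-65,94+zb)],(0,255,0))
    mk(p,[(0,-174+p[3]*1e3,145),(0,174+p[3]*1e3,145),(0,-24+p[4]*1e3,145),(0,24+p[4]*1e3,145)],(255,0,255))
    u=proj(c,W(b,(60,0,100+zb))).astype(int)*2
    x0=max(0,min(1120-560,u[0]-280)); y0=max(0,min(840-300,u[1]-150)); P.append(im[y0:y0+300,x0:x0+560])
cv2.imwrite('pics/m1.png',np.vstack(P))
```

```text
[ 0.52846441 -0.06172729  0.1911385 ] [ 1.79999749e+02 -1.26044885e-02  1.74478006e+02] [ 0.55230114 -0.76137775 -2.09499693]
wrist (60.5, 50, np.float64(188.03849915503707)) [367.4 383.1]
wrist (60.5, -50, np.float64(188.03849915503707)) [181.1 383. ]
wrist (47.5, 65, np.float64(182.03849915503707)) [394. 355.]
wrist (47.5, -65, np.float64(182.03849915503707)) [154.6 354.9]
wrist (-47.5, 65, np.float64(182.03849915503707)) [419.7 182.9]
wrist (-47.5, -65, np.float64(182.03849915503707)) [127.5 183. ]
wrist (0, np.float64(-186.5703493442192), 145) [ 29.4 364.4]
wrist (0, np.float64(161.4296506557808), 145) [520.1 365.1]
wrist (0, np.float64(-38.06641279230587), 145) [238.7 364.7]
wrist (0, np.float64(9.933587207694131), 145) [306.3 364.8]
scene (60.5, 50, np.float64(188.03849915503707)) [291.8 188.7]
scene (60.5, -50, np.float64(188.03849915503707)) [254.  199.5]
scene (47.5, 65, np.float64(182.03849915503707)) [294.7 186.3]
scene (47.5, -65, np.float64(182.03849915503707)) [246.  200.1]
scene (-47.5, 65, np.float64(182.03849915503707)) [277.9 166.9]
scene (-47.5, -65, np.float64(182.03849915503707)) [231.5 179.1]
scene (0, np.float64(-186.5703493442192), 145) [209.3 236.6]
scene (0, np.float64(161.4296506557808), 145) [340.2 196.6]
scene (0, np.float64(-38.06641279230587), 145) [269.  218.3]
scene (0, np.float64(9.933587207694131), 145) [287.  212.8]
```

View pics/m1.png

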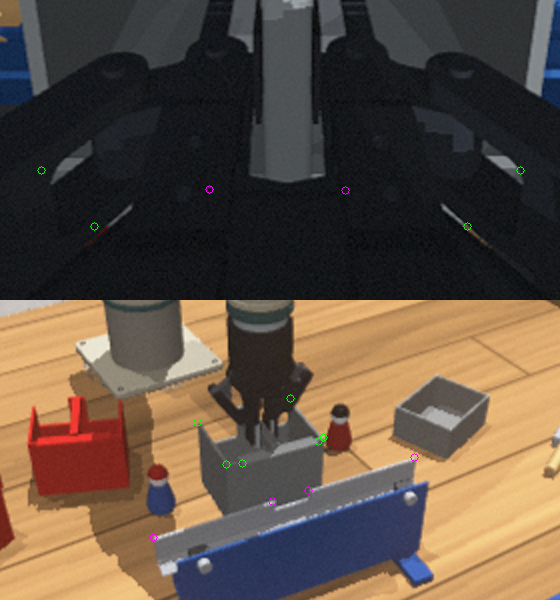

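Request:
{"fn": "apply_moves", "kwargs": {
  "rows": [
    {"dx":-10,"dy":-1.5,"dz":4,"ax":0,"ay":0,"az":0},
    {"dx":-12,"dy":0,"dz":4,"ax":0,"ay":0,"az":0},
    {"dx":-8,"dy":0,"dz":0,"ax":0,"ay":0,"az":0},
    {"dx":0,"dy":0,"dz":0,"ax":0,"ay":0,"az":0},
    {"dx":0,"dy":0,"dz":0,"ax":0,"ay":0,"az":0}
  ]
}}

```text
clock: 7.58
eef_pos: [0.558, -0.0682, 0.183]
orientation: [-180.0, -0.0, 174.3]
contact_force: [-1.3, -0.0, -1.9]
gripper_width: 0.0108
```

Request:
{"fn": "apply_moves", "kwargs": {
  "rows": [
    {"dx":-2,"dy":0,"dz":0,"ax":0,"ay":0,"az":0},
    {"dx":0,"dy":0,"dz":0,"ax":0,"ay":0,"az":0},
    {"dx":-2,"dy":0,"dz":0,"ax":0,"ay":0,"az":0},
    {"dx":0,"dy":0,"dz":0,"ax":0,"ay":0,"az":0}
  ]
}}

```text
clock: 7.92
eef_pos: [0.5621, -0.0677, 0.1835]
orientation: [180.0, 0.0, 174.4]
contact_force: [0.6, 0.0, -2.1]
gripper_width: 0.0114
```

Request:
{"fn": "apply_moves", "kwargs": {
  "rows": [
    {"dx":-1,"dy":0,"dz":0,"ax":0,"ay":0,"az":0},
    {"dx":0,"dy":0,"dz":0,"ax":0,"ay":0,"az":0},
    {"dx":-1,"dy":0,"dz":0,"ax":0,"ay":0,"az":0},
    {"dx":0,"dy":0,"dz":0,"ax":0,"ay":0,"az":0}
  ]
}}

```text
clock: 8.25
eef_pos: [0.564, -0.0679, 0.1833]
orientation: [180.0, 0.0, 174.4]
contact_force: [0.1, 0.1, -1.4]
gripper_width: 0.011
```

Request:
{"fn": "apply_moves", "kwargs": {
  "rows": [
    {"dx":-1,"dy":0,"dz":0,"ax":0,"ay":0,"az":0},
    {"dx":0,"dy":0,"dz":0,"ax":0,"ay":0,"az":0},
    {"dx":-1,"dy":0,"dz":0,"ax":0,"ay":0,"az":0},
    {"dx":0,"dy":0,"dz":0,"ax":0,"ay":0,"az":0}
  ]
}}

```text
clock: 8.58
eef_pos: [0.5661, -0.0681, 0.1833]
orientation: [-180.0, 0.0, 174.4]
contact_force: [0.6, 0.5, -1.5]
gripper_width: 0.0111
```

Request:
{"fn": "apply_moves", "kwargs": {
  "rows": [
    {"dx":-1,"dy":0,"dz":0,"ax":0,"ay":0,"az":0},
    {"dx":0,"dy":0,"dz":0,"ax":0,"ay":0,"az":0},
    {"dx":0,"dy":0,"dz":0,"ax":0,"ay":0,"az":0}
  ]
}}

```text
clock: 8.83
eef_pos: [0.5665, -0.0682, 0.1832]
orientation: [180.0, -0.0, 174.4]
contact_force: [-1.8, -0.2, -2.0]
gripper_width: 0.0113
```

Request:
{"fn": "apply_moves", "kwargs": {
  "rows": [
    {"dx":-1,"dy":0,"dz":0,"ax":0,"ay":0,"az":0},
    {"dx":0,"dy":0,"dz":0,"ax":0,"ay":0,"az":0},
    {"dx":0,"dy":0,"dz":0,"ax":0,"ay":0,"az":0}
  ]
}}

```text
clock: 9.08
eef_pos: [0.5669, -0.0682, 0.1831]
orientation: [180.0, -0.1, 174.4]
contact_force: [-3.6, 0.1, 0.2]
gripper_width: 0.011
```

Contact with the louver at TCP x≈0.5665 agrees with the estimate to within 0.5 mm. I'll back off slightly and lower.

Request:
{"fn": "apply_moves", "kwargs": {
  "rows": [
    {"dx":2,"dy":0,"dz":0,"ax":0,"ay":0,"az":0},
    {"dx":0,"dy":0,"dz":4,"ax":0,"ay":0,"az":0},
    {"dx":0,"dy":0,"dz":4,"ax":0,"ay":0,"az":0},
    {"dx":0,"dy":0,"dz":3,"ax":0,"ay":0,"az":0},
    {"dx":0,"dy":0,"dz":0,"ax":0,"ay":0,"az":0}
  ]
}}

```text
clock: 9.5
eef_pos: [0.566, -0.0681, 0.1715]
orientation: [-180.0, -0.0, 174.4]
contact_force: [0.6, 0.6, -2.3]
gripper_width: 0.0111
```

Request:
{"fn": "apply_moves", "kwargs": {
  "rows": [
    {"dx":0,"dy":0,"dz":2,"ax":0,"ay":0,"az":0},
    {"dx":0,"dy":0,"dz":2,"ax":0,"ay":0,"az":0},
    {"dx":0,"dy":0,"dz":2,"ax":0,"ay":0,"az":0},
    {"dx":0,"dy":0,"dz":0,"ax":0,"ay":0,"az":0}
  ]
}}

```text
clock: 9.83
eef_pos: [0.5659, -0.0681, 0.1659]
orientation: [180.0, -0.0, 174.4]
contact_force: [0.4, 0.1, -2.1]
gripper_width: 0.0113
```

Request:
{"fn": "apply_moves", "kwargs": {
  "rows": [
    {"dx":0,"dy":0,"dz":2,"ax":0,"ay":0,"az":0},
    {"dx":0,"dy":0,"dz":0,"ax":0,"ay":0,"az":0},
    {"dx":0,"dy":0,"dz":2,"ax":0,"ay":0,"az":0},
    {"dx":0,"dy":0,"dz":0,"ax":0,"ay":0,"az":0}
  ]
}}

```text
clock: 10.17
eef_pos: [0.5658, -0.0681, 0.1621]
orientation: [180.0, -0.0, 174.4]
contact_force: [0.5, 0.2, -2.2]
gripper_width: 0.0111
```

Request:
{"fn": "apply_moves", "kwargs": {
  "rows": [
    {"dx":0,"dy":0,"dz":2,"ax":0,"ay":0,"az":0},
    {"dx":0,"dy":0,"dz":0,"ax":0,"ay":0,"az":0},
    {"dx":0,"dy":0,"dz":0,"ax":0,"ay":0,"az":0}
  ]
}}

```text
clock: 10.42
eef_pos: [0.5658, -0.0681, 0.1602]
orientation: [180.0, -0.0, 174.4]
contact_force: [-0.1, -0.1, -1.4]
gripper_width: 0.0108
```

Request:
{"fn": "apply_moves", "kwargs": {
  "rows": [
    {"dx":0,"dy":0,"dz":1.5,"ax":0,"ay":0,"az":0},
    {"dx":0,"dy":0,"dz":0,"ax":0,"ay":0,"az":0},
    {"dx":0,"dy":0,"dz":1.5,"ax":0,"ay":0,"az":0},
    {"dx":0,"dy":0,"dz":0,"ax":0,"ay":0,"az":0}
  ]
}}

```text
clock: 10.75
eef_pos: [0.5657, -0.0681, 0.1571]
orientation: [180.0, -0.0, 174.4]
contact_force: [-0.8, -0.7, -1.6]
gripper_width: 0.0112
```

Request:
{"fn": "apply_moves", "kwargs": {
  "rows": [
    {"dx":0,"dy":0,"dz":1,"ax":0,"ay":0,"az":0},
    {"dx":0,"dy":0,"dz":0,"ax":0,"ay":0,"az":0},
    {"dx":0,"dy":0,"dz":1,"ax":0,"ay":0,"az":0},
    {"dx":0,"dy":0,"dz":0,"ax":0,"ay":0,"az":0}
  ]
}}

```text
clock: 11.08
eef_pos: [0.5658, -0.0681, 0.1551]
orientation: [-180.0, -0.0, 174.4]
contact_force: [0.1, -0.5, -1.6]
gripper_width: 0.0113
```

Request:
{"fn": "apply_moves", "kwargs": {
  "rows": [
    {"dx":0,"dy":0,"dz":1,"ax":0,"ay":0,"az":0},
    {"dx":0,"dy":0,"dz":0,"ax":0,"ay":0,"az":0},
    {"dx":0,"dy":0,"dz":1,"ax":0,"ay":0,"az":0},
    {"dx":0,"dy":0,"dz":0,"ax":0,"ay":0,"az":0}
  ]
}}

```text
clock: 11.42
eef_pos: [0.566, -0.0681, 0.1541]
orientation: [180.0, 0.0, 174.4]
contact_force: [-2.0, 0.2, 4.7]
gripper_width: 0.0108
```

Request:
{"fn": "apply_moves", "kwargs": {
  "rows": [
    {"dx":0,"dy":0,"dz":1,"ax":0,"ay":0,"az":0},
    {"dx":0,"dy":0,"dz":0,"ax":0,"ay":0,"az":0},
    {"dx":0,"dy":0,"dz":1,"ax":0,"ay":0,"az":0},
    {"dx":0,"dy":0,"dz":0,"ax":0,"ay":0,"az":0}
  ]
}}

```text
clock: 11.75
eef_pos: [0.566, -0.0681, 0.154]
orientation: [180.0, 0.1, 174.4]
contact_force: [-6.3, 0.7, 20.0]
gripper_width: 0.0109
```

It stopped firmly at the home height (base 51 mm). I'll relieve the load, open and retreat.

Request:
{"fn": "apply_moves", "kwargs": {
  "rows": [
    {"dx":0,"dy":0,"dz":-2.5,"ax":0,"ay":0,"az":0},
    {"dx":0,"dy":0,"dz":0,"ax":0,"ay":0,"az":0}
  ]
}}

```text
clock: 11.92
eef_pos: [0.5661, -0.0681, 0.1545]
orientation: [180.0, 0.1, 174.4]
contact_force: [-0.1, -0.5, -2.3]
gripper_width: 0.0112
```

Request:
{"fn": "apply_moves", "kwargs": {
  "rows": [
    {"dx":0,"dy":0,"dz":0,"ax":0,"ay":0,"az":0},
    {"dx":0,"dy":0,"dz":0,"ax":0,"ay":0,"az":0},
    {"dx":0,"dy":0,"dz":0,"ax":0,"ay":0,"az":0},
    {"dx":0,"dy":0,"dz":0,"ax":0,"ay":0,"az":0}
  ],
  "jaw": 45
}}

```text
clock: 12.25
eef_pos: [0.5659, -0.0681, 0.1535]
orientation: [-180.0, -0.0, 174.4]
contact_force: [0.3, 0.3, 0.3]
gripper_width: 0.0449
```

Request:
{"fn": "apply_moves", "kwargs": {
  "rows": [
    {"dx":0,"dy":0,"dz":-10,"ax":0,"ay":0,"az":0},
    {"dx":0,"dy":0,"dz":-20,"ax":0,"ay":0,"az":0},
    {"dx":0,"dy":0,"dz":-30,"ax":0,"ay":0,"az":0},
    {"dx":0,"dy":0,"dz":-40,"ax":0,"ay":0,"az":0},
    {"dx":20,"dy":0,"dz":-30,"ax":0,"ay":0,"az":0}
  ]
}}

```text
clock: 12.67
eef_pos: [0.5495, -0.0665, 0.287]
orientation: [-180.0, 0.4, 174.4]
contact_force: [1.3, -0.1, -0.3]
gripper_width: 0.0449
```

Request:
{"fn": "apply_moves", "kwargs": {
  "rows": [
    {"dx":35,"dy":0,"dz":0,"ax":0,"ay":0,"az":0},
    {"dx":35,"dy":0,"dz":0,"ax":0,"ay":0,"az":0},
    {"dx":0,"dy":0,"dz":0,"ax":0,"ay":0,"az":0}
  ]
}}

```text
clock: 12.92
eef_pos: [0.4682, -0.0589, 0.284]
orientation: [180.0, -0.5, 174.3]
contact_force: [-1.1, -0.7, -1.0]
gripper_width: 0.0451
```

Run:
```python
from fit import *
s=r.read_state(); print(s['clock'],s['eef_pos'],s['contact_force'])
p=np.load('panel.npy'); h=p.copy(); 
b=np.array([*W(p,(-54.5,p[4]*1e3,0))[:2],p[2]])
P=[]
for n,(x0,y0) in {'wrist':(0,0),'scene':(340,250)}.items():
    c=cam(n); k=1 if n=='wrist' else 2
    im=cv2.resize(c['color'],None,fx=k,fy=k,interpolation=cv2.INTER_CUBIC)
    for L in [(60.5,50,151),(60.5,-50,151),(-47.5,65,145),(-47.5,-65,145)]:
        u=proj(c,W(b,L)); cv2.circle(im,tuple(int(k*v+.5) for v in u),4,(0,255,0),1)
    P.append(im[:300] if n=='wrist' and 0 else (im[100:400] if n=='wrist' else im[y0:y0+300,x0:x0+560]))
cv2.imwrite('pics/end.png',np.vstack(P))
```

```text
12.9167 [ 0.46818379 -0.0588798   0.28402167] [-1.06810369 -0.66943161 -1.04590097]
```

View pics/end.png

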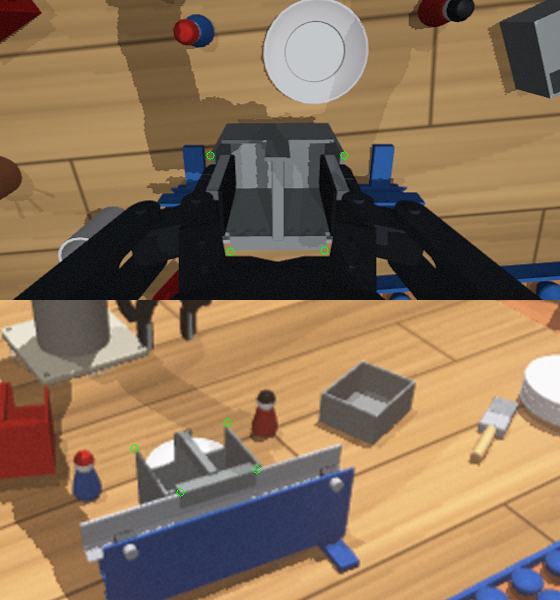

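The bin hangs with its flange lying on the rail. The flange corners are at crop (180,492) and (256,468), as predicted for home. It is level, the bystanders are standing, and the gripper is clear. I'll settle and hand in.

Request:
{"fn": "apply_moves", "kwargs": {
  "rows": [
    {"dx":20,"dy":0,"dz":-20,"ax":0,"ay":0,"az":0},
    {"dx":0,"dy":0,"dz":0,"ax":0,"ay":0,"az":0},
    {"dx":0,"dy":0,"dz":0,"ax":0,"ay":0,"az":0},
    {"dx":0,"dy":0,"dz":0,"ax":0,"ay":0,"az":0},
    {"dx":0,"dy":0,"dz":0,"ax":0,"ay":0,"az":0}
  ]
}}

```text
clock: 13.43
eef_pos: [0.4573, -0.0574, 0.3034]
orientation: [-180.0, 0.0, 174.4]
contact_force: [-0.5, 0.7, 0.7]
gripper_width: 0.0451
```

```bash
python3 -c "
from plant import r
print(r.sign_off())"
```

```text
the job is handed in; nothing more can be done
None
```

The grey bin is hanging on the rail with its lug in the notch, let go of, and I handed the job in at 13.4 s. Signing off reports no verdict.

- **How it was hung:** I gripped the carrying bar and lifted the bin. I then moved its back wall up to the louver by touch, backed off about 1 mm and lowered it. The notch was clear enough in the camera images to lower the lug straight in, about 14 mm right of the panel's middle. No sliding along the rail was needed.
- **Seated:** The descent passed the height where the lug would have ridden on the rail and stopped firmly at the home height, with the bin's base at about 51 mm. I briefly pressed down with about 20 N there.
- **Last picture:** The lip lies on the rail within a few pixels of the predicted home position, and the bin looks level. The bystanders in view are standing where they were; I did not measure their positions again. The gripper is well clear, and the force readings are only noise.
- **Disagreement:** In the first fit a few pixels were up to 3 px off. The louver contact then came within about 0.5 mm of the estimated position, so I made no correction.

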